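Release the orange probe carrier with the pin tool

TASK

Take the yellow-handled pin tool from its stand, hold the recessed orange button down with its pin and, still holding it down, push that carrier out away from its white test head until it stops. Then put the pin tool back upright in the stand hole it came from and let go; leave the blue-button carrier shut.

Things in the scene. Friction and masses are not known exactly. Their poses are not given: they have to be found in the camera images.
- pin_tool: Upright in the white stand, tip 15 mm above the bench: steel pin 8 mm thick, 60 long; collar 48 across, 6 thick; yellow handle 22 x 22 mm, 66 to 136 mm above the tip. Origin: centre of the pin's lower tip; z up the tool, x and y square to the handle's faces. 0.07 to 0.14 kg. Not the red-handled tool with the thick short rod in the stand's other hole.
- stand_hole (a point): Centre of the pin tool's hole, in the top face of the stand's deck (75 mm above the bench, 8 thick, 210 x 80 mm, fixed). Hole 26 mm square, open below to a floor 5 mm above the bench; the tool's collar rests on the deck, pin hanging through. x along the deck, z up; the red tool's hole is 110 mm away along -x.
- release_orange (a point): Centre of the top of the orange button, 24 mm square, in a 26 mm square well in its grey carrier, 15 mm below the carrier's top, 30 above the bench. Goes down 8 mm (spring 3 to 5 N), springs back. 5 mm down frees the carrier; keep it down for the first 25 mm. A pin in it, pushing the well's wall, slides the carrier (2 N) 55 mm along this point's +x to a stop; it stays. Rides along; z up.
- release_blue (a point): The same point on the other dock, blue button; may be on either side. Both docks: base 220 x 120 mm, white head 70 mm high at the -x end, dark side rails 40 high, grey carrier 120 x 90 mm, top 45 high, strip of the button's colour at its +x end; on it, beside the well, a black probe along x, top 76 high, its axis 44 mm from the button to +y, 24 mm free.
Mind the look-alikes: they are no part of the job. Leave any green or purple look-alike of the pin_tool alone.

How it is judged:
On the way, in this order (a step that is already met when the one before it is completed fails the run):
1. the orange button is held down (at least 4.5 mm) with the tip of the pin tool (height (world z) of release_orange below 0.0255 m and distance between pin_tool and release_orange below 0.02 m), for 0.1 s.
2. with the pin still holding the orange button down, its carrier has moved out more than 25 mm (all of step 1 and distance of release_orange from where it was at the start of the episode above 0.025 m), for 0.05 s.
At the end, for the whole second after the job is handed in: The orange button's carrier is out by at least 42 of its 55 mm; the pin tool stands upright (within 10 degrees) and still in its stand hole, its tip at least 50 mm below the deck's top face and within 18 mm of the hole's centre; the blue-button carrier has not moved more than 12 mm (distance of release_orange from where it was at the start of the episode above 0.042 m and horizontal distance between pin_tool and stand_hole below 0.018 m and z of pin_tool in the frame of stand_hole below -0.05 m and angle between pin_tool's own z axis and vertical below 0.18 rad and linear speed of pin_tool below 0.03 m/s and distance of release_blue from where it was at the start of the episode below 0.012 m); the robot touches nothing.
It fails at once if the blue-button carrier is pushed out (more than 12 mm) (distance of release_blue from where it was at the start of the episode above 0.012 m).
It also fails if it takes over 53 s, if anything falls off the work surface, if the arm or the gripper's body presses on something with over 40 N, if the wrist force passes 120 N, or if a joint passes its speed limit or range.

ROBOT

A 6-joint arm with a two-finger parallel gripper is mounted at the origin on the work surface. World frame = base frame: x ahead of the robot, y to its left, z up, the work surface at z = 0. Lengths are in m, angles in rad, forces in N, time in s.
With the tool pointing down it reaches from about 0.375 to 0.825 m from the base axis. Payload 5.5 kg.
Tool frame: the origin (TCP) lies at the very end of the fingers, on their centre line; the grasp point (between the pads) lies grasp_offset behind it (grasp_offset is the distance from the TCP to the grasp point, in m); z points along the fingers, x is the direction in which the jaws open and shut, and the axes are right-handed (so a half turn about z gives the same grasp; the last joint's range is limited). The gripper opens to 85 mm and grips with 20 to 120 N. Pads are 22 mm wide; open, the fingers measure 114 mm over their backs; the gripper's body (76 mm by 85 mm) begins 54 mm behind the grasp point. The pads swing forward as they close: fully open they stand 13 mm farther back than shut.
Start: joints at [-1.229, 0.314, -0.047, 1.21, 0, 1.571], TCP at [0.201, -0.565, 0.206] pointing down, gripper open.
Joint ranges: [-2.67, 2.67], [-0.69, 1.73], [-1.03, 1.25], [-2.08, 2.16], [-1.42, 1.45], [-3.14, 3.14]. Speed limits (rad/s): [2.39, 2.39, 3.01, 3.14, 3.14, 3.14].

INTERFACE

Orientations are given as a unit quaternion [w, x, y, z].
In Python, from plant import reach, move_l, set_joints, open_gripper, clamp, sleep, inverse_kinematics, get_state, get_image, Unreachable, close_job, grasp_offset gives the robot as it stands. Calls block until the motion is done:
- reach(position, orientation): joint-space move of the TCP to a pose.
- move_l(position, attitude=None, rate=0.15, until_force=None): straight line of the TCP; attitude=None keeps the orientation; rate is the mean speed in m/s. With until_force (N) it stops when the force on the tool has changed by that much, and returns True; else False.
- set_joints(angles): joint-space move.
- open_gripper() and clamp(): open the fingers fully, or close them until they stop; the grip force is fixed at half the most.
- sleep(seconds).
- inverse_kinematics(position, orientation): joint angles nearest the present ones, or None.
- get_state(): the state.
- get_image(name): name is "scene" or "top" or "wrist"; returns a dict with "pixels" (384x512x3 uint8, red, green, blue), "depth" (384x512 float32, m along the optical axis (not along the pixel's ray), 0 where there is no reading), "camera_matrix" (3x3 intrinsics, pixels), "distortion" ([k1, k2, p1, p2, k3] as OpenCV has them; the pictures are not rectified), "xyz" and "rotation" of the camera in the world. Camera axes: x right, y down, z forward; pixel columns grow to the right and rows downward; lengths in m; the calibration is good to about 2 mm. A picture is of the moment at which its call begins.
A pose or a line that the arm cannot do raises Unreachable and nothing moves.
- close_job(): hands the job in, once; it reports no verdict.
The state is a dict: "time_s": time; "joint_pos": joint angles; "dq": joint speeds; "joint_efforts": joint torques, N m; "ee_pos": TCP position; "ee_rot": TCP orientation; "force": force on the tool from outside, world axes, zero at the start; "ft_torque": the same for the moment, N m; "finger_gap": finger opening in m.
Only numpy, scipy, OpenCV 4.12 (cv2) and the standard library are available. Lean on these libraries where they do the work, as an engineer would, in place of code of your own. Each camera call takes 0.05 s, during which the arm holds its last target.

## Working session

There is one attempt and no reset: what is moved stays moved. The work goes in short steps, each a Python script; the robot and the scene stay as the last script left them, time stands still between calls to the robot, and variables do not carry over. Pictures are saved under pics/ and viewed, and the job is handed in when it is done.

```bash
ls; mkdir -p pics; python3 - <<'E'
from plant import *
import cv2,numpy as np,pickle
s=get_state();print(s, grasp_offset)
for n in("scene","top","wrist"):
    d=get_image(n);pickle.dump(d,open(f"pics/{n}0.pkl","wb"))
    cv2.imwrite(f"pics/{n}0.png",d["pixels"][:,:,::-1]);print(n,d["camera_matrix"],d["xyz"],d["rotation"],d["distortion"])
E
```

```text
pics
{'time_s': 0.0, 'joint_pos': array([-1.22895794e+00,  3.14207459e-01, -4.81172158e-02,  1.21021109e+00,
        2.60173426e-05,  1.57081225e+00]), 'dq': array([ 0.00057268,  0.00232391,  0.00087576, -0.00031989,  0.00143267,
        0.00229289]), 'joint_efforts': array([-1.37046763e-04, -5.39592469e+01,  3.39748979e+01,  1.93564774e-02,
        3.10988935e-05, -7.01813093e-06]), 'ee_pos': array([ 0.20092321, -0.56467009,  0.20532903]), 'ee_rot': array([-5.12044791e-04,  8.17069044e-01, -5.76539175e-01, -7.03128529e-04]), 'force': array([-0.41215686,  0.40128885,  0.23870625]), 'ft_torque': array([ 0.03854706, -0.03050833, -0.01609489]), 'finger_gap': 0.08544035114689728} 0.0187
scene [[468.1042259    0.         250.75365061]
 [  0.         468.1042259  192.8663935 ]
 [  0.           0.           1.        ]] [1.46804898 0.20753275 0.87303328] [-0.26112288  0.59438562  0.69679637 -0.30495148] [0.03790531 0.         0.         0.         0.        ]
top [[372.15851084   0.         248.69676394]
 [  0.         372.15851084 194.88393682]
 [  0.           0.           1.        ]] [0.42234745 0.07496719 0.94435468] [ 0.07419519 -0.69515503  0.71238013 -0.06139297] [-0.04403913  0.          0.          0.          0.        ]
wrist [[286.14474012   0.         253.53199016]
 [  0.         286.14474012 187.68583814]
 [  0.           0.           1.        ]] [ 0.27128849 -0.54024502  0.37302412] [ 0.12123888  0.8079931  -0.56999923 -0.08688589] [-0.06485666  0.          0.          0.          0.        ]
```

View pics/top0.png

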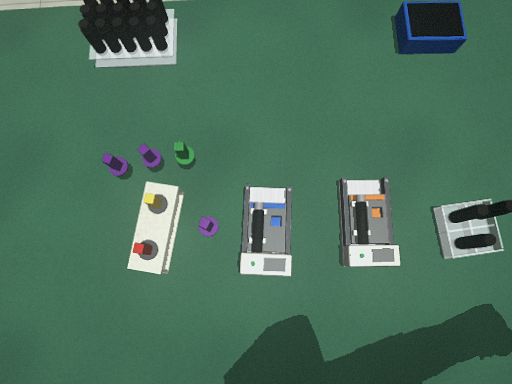

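View pics/scene0.png

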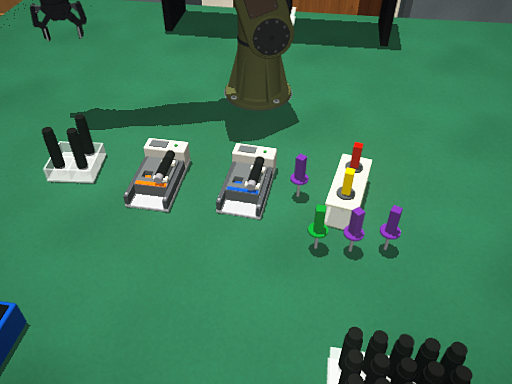

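The top view shows the yellow tool at (151,199) in the white stand with the red one at (141,249). The orange button is at (377,212) and the blue one at (276,221). The look-alikes are purple at (115,165), (150,155) and (208,226), and green at (184,152). The yellow-handled tool in the stand fits the description; I'll confirm it in a crop.

```bash
cat > h.py <<'E'
import numpy as np,cv2,pickle
from scipy.spatial.transform import Rotation as R
def Rm(q): return R.from_quat([q[1],q[2],q[3],q[0]]).as_matrix()
def cloud(d):
    h,w=d["depth"].shape
    u,v=np.meshgrid(np.arange(w),np.arange(h))
    p=cv2.undistortPoints(np.stack([u,v],-1).reshape(-1,1,2).astype(np.float64),np.array(d["camera_matrix"]),np.array(d["distortion"])).reshape(h,w,2)
    z=d["depth"]
    P=np.dstack([p[...,0]*z,p[...,1]*z,z])
    rot=np.asarray(d["rotation"]); M=Rm(rot) if rot.shape==(4,) else rot
    W=P@M.T+np.array(d["xyz"]); W[z<=0]=np.nan
    return W
def hsv(d): return cv2.cvtColor(d["pixels"],cv2.COLOR_RGB2HSV)
E
python3 - <<'E'
from h import *
for n in("top","scene"):
    d=pickle.load(open(f"pics/{n}0.pkl","rb"));W=cloud(d);H=hsv(d)
    hh,ss,vv=H[...,0].astype(int),H[...,1],H[...,2]
    print(n,"table",np.nanmedian(W[100:120,240:330].reshape(-1,3),0))
    for c,m in dict(yellow=(abs(hh-26)<5),orange=(abs(hh-13)<5),blue=(abs(hh-108)<8),red=((hh<4)|(hh>176)),green=abs(hh-60)<6).items():
        m=m&(ss>150)&(vv>90)
        k,l,st,ce=cv2.connectedComponentsWithStats(m.astype(np.uint8))
        for i in range(1,k):
            if st[i,4]>25:
                P=W[l==i];print(c,st[i],ce[i].round(1),"med",np.nanmedian(P,0).round(4),"min",np.nanmin(P,0).round(3),"max",np.nanmax(P,0).round(3))
    im=d["pixels"][:,:,::-1]
    a=im[140:285,90:220] if n=="top" else im[130:260,280:410]
    b=im[165:285,230:410] if n=="top" else im[130:220,110:290]
    f=cv2.resize(a,None,fx=3,fy=3,interpolation=2);g=cv2.resize(b,None,fx=3,fy=3,interpolation=2)
    cv2.imwrite(f"pics/{n}_a.png",f);cv2.imwrite(f"pics/{n}_b.png",g)
E
```

```text
top table [ 0.83999518 -0.01232331 -0.00170348]
orange [366 195  18   5  66] [374.6 197. ] med [ 0.584  -0.2208  0.045 ] min [ 0.578 -0.241  0.04 ] max [ 0.589 -0.197  0.048]
orange [373 209   8   8  56] [376.  212.5] med [ 0.5467 -0.2251  0.0287] min [ 0.538 -0.235  0.026] max [ 0.557 -0.216  0.033]
blue [403   1  64  40 583] [432.   23.6] med [ 1.0283 -0.4074  0.068 ] min [ 0.996 -0.543 -0.005] max [ 1.174 -0.338  0.074]
blue [264 204  21   4  78] [274.4 205.4] med [0.5702 0.0269 0.0451] min [0.565 0.003 0.042] max [0.574 0.053 0.049]
blue [272 217   9   9  58] [275.7 220.7] med [0.5344 0.0249 0.0287] min [0.523 0.014 0.024] max [0.544 0.034 0.033]
red [133 243  11  11  92] [138.2 248.2] med [0.4676 0.3266 0.1498] min [0.457 0.316 0.147] max [0.478 0.338 0.153]
scene table [0.10860223 0.10859525 0.00268311]
yellow [341 167  14  29 243] [347.7 180.9] med [0.5887 0.3059 0.1257] min [0.482 0.295 0.077] max [0.595 0.329 0.155]
orange [  0   0  21  16 176] [6.8 4.9] med [-0.7082 -1.3837 -0.0506] min [-0.724 -1.428 -0.093] max [-0.66  -1.294 -0.021]
orange [292   0  68  15 838] [327.5   6. ] med [-1.4596  0.2231 -0.2378] min [-1.488  0.006 -0.284] max [-0.64   0.4    0.065]
orange [150 182  16   5  38] [158.2 184.1] med [ 0.5892 -0.1775  0.0475] min [ 0.58  -0.204  0.046] max [ 0.596 -0.16   0.051]
blue [227 186  31   8  91] [241.6 189.5] med [0.5744 0.0403 0.0475] min [0.565 0.002 0.043] max [0.582 0.084 0.052]
blue [  0 301  16  29 180] [  6.5 311.8] med [ 1.0207 -0.3451  0.0702] min [ 0.961 -0.423 -0.001] max [ 1.059 -0.339  0.075]
red [350 142  13  27 184] [356.  154.5] med [0.4807 0.3264 0.1271] min [0.462 0.316 0.083] max [0.488 0.338 0.155]
green [315 212  10  11  55] [319.2 215.9] med [0.7124 0.2449 0.1214] min [0.708 0.236 0.098] max [0.715 0.255 0.134]
```

```bash
python3 - <<'E'
from h import *
ims=[cv2.imread(f"pics/{n}.png") for n in("top_a","top_b","scene_a")]
for i in ims: print(i.shape)
E
```

```text
(435, 390, 3)
(360, 540, 3)
(390, 390, 3)
```

View pics/top_a.png

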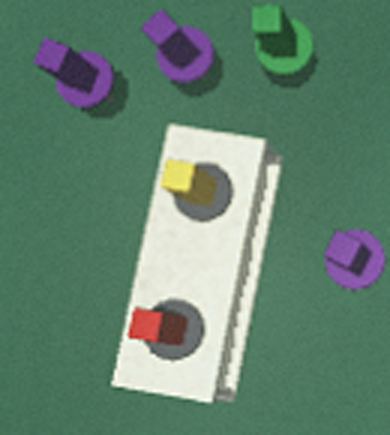

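View pics/top_b.png

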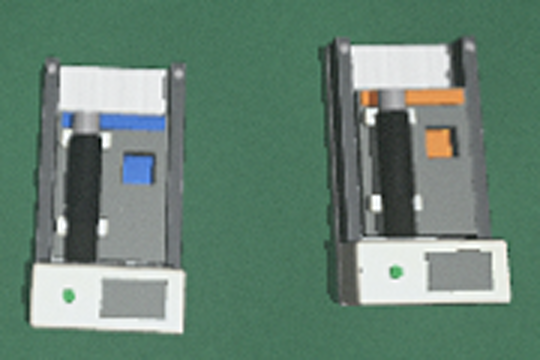

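View pics/scene_a.png

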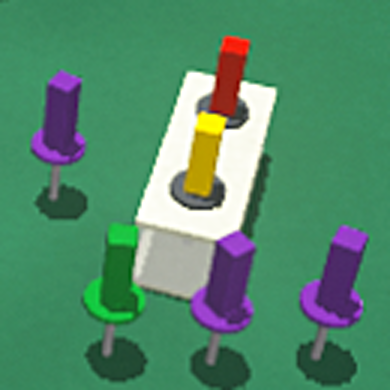

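```bash
python3 - <<'E'
from plant import *
from h import *
Q=[0,1,0,0]
for n,p in (("dock",[0.55,-0.29,0.25]),("stand",[0.56,0.24,0.27])):
    print(n,inverse_kinematics(p,Q)); reach(p,Q); sleep(0.2)
    d=get_image("wrist");pickle.dump(d,open(f"pics/{n}1.pkl","wb"))
    cv2.imwrite(f"pics/{n}1.png",d["pixels"][:,:,::-1]); s=get_state(); print(s["time_s"],s["ee_pos"],d["xyz"])
E
```

```text
dock [-0.48522699  0.34418774  0.09414206  1.32075065  0.          1.08556933]
2.0417 [ 0.54948509 -0.29077478  0.24993561] [ 0.54895919 -0.21611591  0.41752645]
stand [0.40489179 0.31688897 0.10130203 1.35520939 0.         1.97568811]
4.2083 [0.56028846 0.23931203 0.26996404] [0.5598313  0.31398445 0.43755518]
```

View pics/dock1.png

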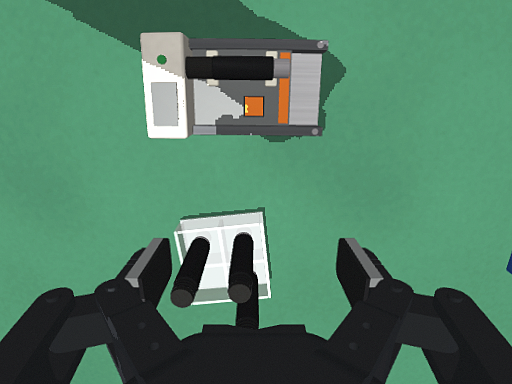

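View pics/stand1.png

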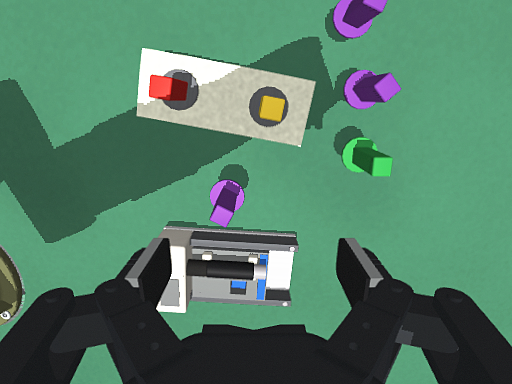

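The wrist views show the orange button at (254,106) with its strip at (284,87), and the yellow handle top at (271,108) on a grey collar. The red tool is at (167,88). The green and purple look-alikes stand off the stand, so the target is confirmed. Next I'll get the metric values.

```bash
python3 - <<'E'
from h import *
def rect(P,n):
    P=P[~np.isnan(P).any(1)]
    r=cv2.minAreaRect((P[:,:2]*1000).astype(np.float32));print(n,len(P),"rect c",np.round(r[0],1),"size",np.round(r[1],1),"ang",round(r[2],1),"z",np.median(P[:,2]).round(4),"med",np.median(P,0).round(4))
d=pickle.load(open("pics/dock1.pkl","rb"));W=cloud(d);H=hsv(d);hh,ss,vv=H[...,0].astype(int),H[...,1],H[...,2]
m=(abs(hh-12)<7)&(ss>150)
k,l,st,ce=cv2.connectedComponentsWithStats(m.astype(np.uint8))
for i in range(1,k):
    if st[i,4]>25: print(st[i]); rect(W[l==i],"orange")
# white head, and outer rails
box=np.zeros(m.shape,bool);box[25:145,130:335]=1
rect(W[box&(W[...,2]>0.062)&(W[...,2]<0.074)&(ss<40)&(vv>120)],"head")
rect(W[box&(W[...,2]>0.034)&(W[...,2]<0.045)],"rails+carrier")
rect(W[box&(W[...,2]>0.008)],"dock")
print("table",np.nanmedian(W[20:30,400:500],(0,1)),np.nanmedian(W[180:200,350:450],(0,1)))
d=pickle.load(open("pics/stand1.pkl","rb"));W=cloud(d);H=hsv(d);hh,ss,vv=H[...,0].astype(int),H[...,1],H[...,2]
m=(abs(hh-25)<8)&(ss>120)
k,l,st,ce=cv2.connectedComponentsWithStats(m.astype(np.uint8))
for i in range(1,k):
    if st[i,4]>25:
        print(st[i]); P=W[l==i]; rect(P,"yel"); rect(P[P[:,2]>np.nanmax(P[:,2])-.008],"yeltop")
box=np.zeros(m.shape,bool);box[40:155,130:320]=1
col=W[box&(W[...,2]>0.078)&(W[...,2]<0.088)&(vv<110)]
for c,n in((col[col[:,0]>0.53],"ycollar"),(col[col[:,0]<0.53],"rcollar")): rect(c,n)
rect(W[box&(W[...,2]>0.068)&(W[...,2]<0.079)],"deck")
print("table",np.nanmedian(W[180:200,330:400],(0,1)))
for nm,b in dict(purpA=(180,225,205,245),green=(135,175,335,395),purpB=(65,110,340,400)).items():
    q=W[b[0]:b[1],b[2]:b[3]].reshape(-1,3);q=q[q[:,2]>0.05];print(nm,q.min(0).round(3),q.max(0).round(3))
E
```

```text
[280  53  10   6  58]
orange 58 rect c [ 586. -165.] size [11.4  8.3] ang 0.7 z 0.0457 med [ 0.5867 -0.1638  0.0457]
[278  78  12  45 438]
orange 436 rect c [ 585.8 -216.4] size [53.6 12.2] ang 88.8 z 0.0459 med [ 0.5858 -0.216   0.0459]
[245  96  18  20 325]
orange 322 rect c [ 548.8 -223.4] size [25.3 23.3] ang 89.8 z 0.0299 med [ 0.5493 -0.2229  0.0299]
head 4551 rect c [ 504.  -201.5] size [119.6 169.3] ang 88.9 z 0.0702 med [ 0.4472 -0.1949  0.0702]
rails+carrier 5012 rect c [ 553.  -201.3] size [117.1 171.8] ang 89.5 z 0.0408 med [ 0.5361 -0.2084  0.0408]
dock 17409 rect c [ 529.1 -200.8] size [120.6 220.4] ang 89.5 z 0.0455 med [ 0.5199 -0.1979  0.0455]
table [ 8.16292281e-01 -1.11731950e-01 -1.02506603e-04] [ 7.75460091e-01 -3.47867543e-01 -3.62650684e-04]
[258  96  27  26 541]
yel 538 rect c [579.7 304. ] size [25.3 27.2] ang 79.5 z 0.1508 med [0.5767 0.3066 0.1508]
yeltop 500 rect c [577.5 306.4] size [21.3 21.9] ang 79.0 z 0.1508 med [0.5776 0.3066 0.1508]
ycollar 651 rect c [577.2 306.2] size [46.  45.9] ang 1.4 z 0.0809 med [0.5712 0.3106 0.0809]
rcollar 570 rect c [474.9 324.1] size [47.1 36. ] ang 64.0 z 0.081 med [0.4792 0.3203 0.081 ]
deck 8813 rect c [523.2 316.6] size [ 81.1 211.5] ang 79.3 z 0.0749 med [0.5252 0.3177 0.0749]
table [ 7.39504358e-01  1.75409629e-01 -3.48779846e-04]
purpA [0.5   0.166 0.06 ] [0.546 0.211 0.137]
green [0.676 0.222 0.06 ] [0.722 0.268 0.138]
purpB [0.673 0.305 0.06 ] [0.715 0.351 0.138]
```

```bash
cat >> h.py <<'E'
HOLE=np.array([0.5774,0.3064]); YS=np.deg2rad(-10.7); BTN=np.array([0.549,-0.2231])
def Q(y): return [0,float(np.cos(y/2)),float(np.sin(y/2)),0]
def save(d,n): pickle.dump(d,open(f"pics/{n}.pkl","wb")); cv2.imwrite(f"pics/{n}.png",d["pixels"][:,:,::-1])
E
python3 - <<'E'
from plant import *
from h import *
reach([*HOLE,0.22],Q(YS))
print(move_l([*HOLE,0.098],rate=0.1,until_force=8))
s=get_state();print(s["time_s"],s["ee_pos"],s["force"])
clamp(); s=get_state();print(s["time_s"],s["ee_pos"],s["force"],s["finger_gap"])
move_l([*HOLE,0.27],rate=0.12); sleep(0.2)
s=get_state();print(s["time_s"],s["ee_pos"],s["force"],s["finger_gap"])
for n in("wrist","scene","top"): save(get_image(n),"grasp_"+n)
E
```

```text
False
6.0083 [0.57793836 0.3067045  0.09883727] [ 0.03241633 -0.19573105  0.82369762]
6.6083 [0.57744654 0.30645001 0.09815868] [ 0.28182884 -0.14314023  1.44443049] 0.021205312732273673
8.3917 [0.57716388 0.3062665  0.26944568] [-0.36817504  0.04010495 -0.78644911] 0.021189965013902134
```

View pics/grasp_wrist.png

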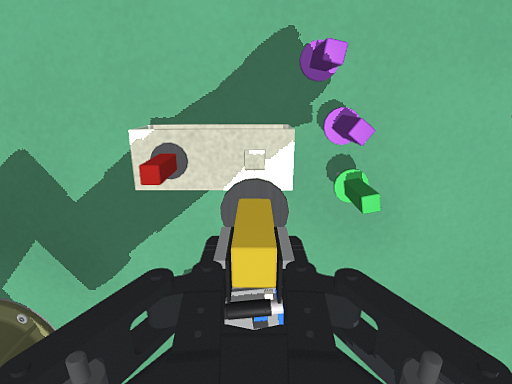

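View pics/grasp_scene.png

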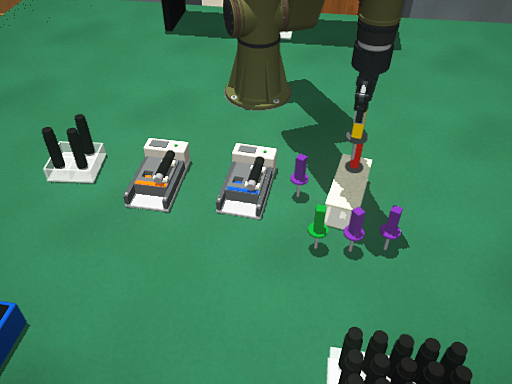

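The tool is held (gap 21.2 mm) and the stand hole is clear at (255,159) in the wrist view. I'll carry it high to the orange button.

```bash
python3 - <<'E'
from plant import *
from h import *
move_l([*BTN,0.27],attitude=Q(0),rate=0.25)
move_l([*BTN,0.140],rate=0.12); sleep(0.2)
s=get_state();print(s["time_s"],s["ee_pos"],s["force"],s["finger_gap"])
for n in("wrist","scene","top"): save(get_image(n),"over_"+n)
im=cv2.imread("pics/over_scene.png")[60:230,90:290]
im2=cv2.imread("pics/over_top.png")[150:290,310:430]
cv2.imwrite("pics/over_crop.png",cv2.resize(im,None,fx=3.5,fy=3.5,interpolation=2));cv2.imwrite("pics/over_crop2.png",cv2.resize(im2,None,fx=4,fy=4,interpolation=2))
E
```

```text
12.25 [ 0.54946597 -0.22329422  0.14070015] [ 0.11221395  0.29694112 -0.32502411] 0.02098869032991117
```

View pics/over_crop.png

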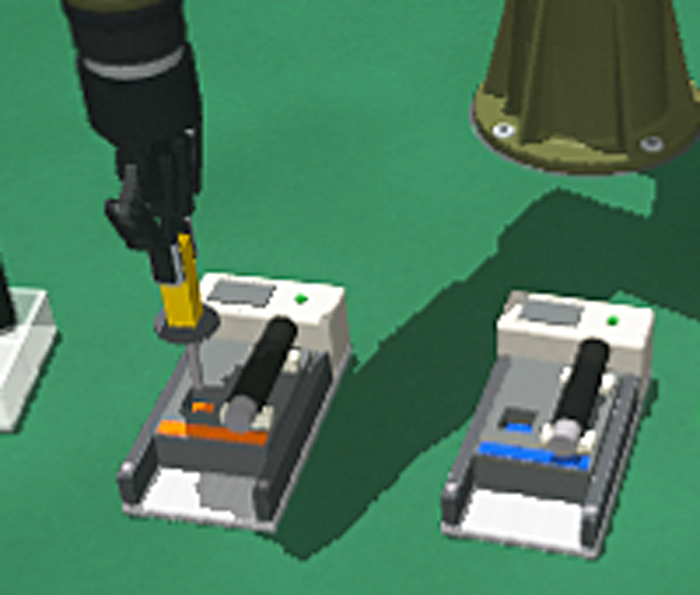

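View pics/over_wrist.png

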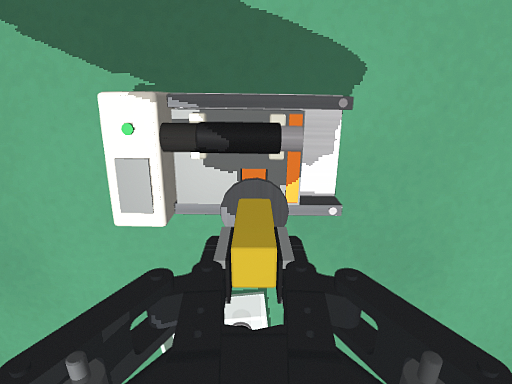

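The pin hangs upright over the orange well (crop pixel ~(198,385)), clear of the probe. Now pressing.

```bash
python3 - <<'E'
from plant import *
from h import *
f0=get_state()["force"]
for z in (0.118,0.114,0.111,0.109,0.107,0.1055):
    r=move_l([*BTN,z],rate=0.03,until_force=15); s=get_state();print(z,r,s["time_s"],s["ee_pos"].round(4),(s["force"]-f0).round(2))
    if r: break
sleep(0.2); s=get_state();print(s["time_s"],s["ee_pos"].round(4),(s["force"]-f0).round(2))
save(get_image("scene"),"press_scene")
im=cv2.imread("pics/press_scene.png")[60:230,90:290]
cv2.imwrite("pics/press_crop.png",cv2.resize(im,None,fx=3.5,fy=3.5,interpolation=2))
E
```

```text
0.118 False 13.2833 [ 0.5491 -0.2231  0.1181] [ 1.45 -0.67  0.16]
0.114 False 13.5667 [ 0.5488 -0.223   0.1137] [-0.25 -0.65  0.78]
0.111 False 13.8167 [ 0.5493 -0.2232  0.1113] [ 0.77 -0.    3.05]
0.109 False 14.0667 [ 0.5492 -0.2232  0.1092] [ 0.93 -0.25  3.11]
0.107 False 14.3167 [ 0.5492 -0.2232  0.1071] [1.38 0.64 4.11]
0.1055 False 14.5667 [ 0.5492 -0.2232  0.1056] [ 0.94 -0.71  5.41]
14.7667 [ 0.5492 -0.2232  0.1056] [ 2.21 -0.71  4.44]
```

View pics/press_crop.png

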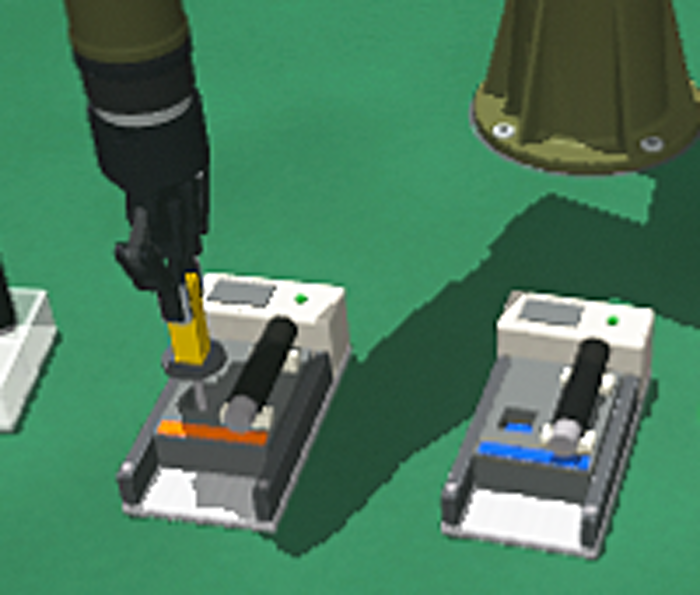

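Contact came at about 113 mm TCP height. The force now reads 4.5–5.4 N with the button about 7.4 mm down and no rigid stop. Next is the slide along +x.

```bash
python3 - <<'E'
from plant import *
from h import *
f0=get_state()["force"]
a=np.deg2rad(-0.7)
def go(dx,z,r,f):
    p=BTN+dx*np.array([np.cos(a),np.sin(a)])
    k=move_l([*p,z],rate=r,until_force=f); s=get_state();print(dx,k,s["time_s"],s["ee_pos"].round(4),(s["force"]-f0).round(2),s["finger_gap"].round(4)); return k
for dx in (0.006,0.012,0.02,0.03,0.04,0.05):
    if go(dx,0.1055,0.05,14): break
save(get_image("scene"),"slide_scene")
im=cv2.imread("pics/slide_scene.png")[60:230,90:290]
cv2.imwrite("pics/slide_crop.png",cv2.resize(im,None,fx=3.5,fy=3.5,interpolation=2))
E
```

```text
Traceback (most recent call last):
AttributeError: 'float' object has no attribute 'round'
```

```bash
cat > slide.py <<'E'
from plant import *
from h import *
f0=get_state()["force"]
a=np.deg2rad(-0.7)
def go(dx,z,r,f):
    p=BTN+dx*np.array([np.cos(a),np.sin(a)])
    k=move_l([*p,z],rate=r,until_force=f); s=get_state();print(dx,k,round(s["time_s"],2),s["ee_pos"].round(4),(s["force"]-f0).round(2),round(s["finger_gap"],4)); return k
def crop(n):
    save(get_image("scene"),n+"_scene")
    im=cv2.imread(f"pics/{n}_scene.png")[60:230,90:290]
    cv2.imwrite(f"pics/{n}_crop.png",cv2.resize(im,None,fx=3.5,fy=3.5,interpolation=2))
E
python3 - <<'E'
from slide import *
for dx in (0.012,0.02,0.03,0.04,0.05):
    if go(dx,0.1055,0.05,14): break
crop("slide")
E
```

```text
0.012 False 15.35 [ 0.5615 -0.2232  0.1054] [-0.1   0.49 -0.08] 0.0212
0.02 False 15.66 [ 0.5699 -0.2233  0.1056] [ 0.52  0.88 -0.03] 0.0213
0.03 False 16.01 [ 0.58   -0.2235  0.1056] [0.45 0.53 0.21] 0.0212
0.04 False 16.36 [ 0.5899 -0.2236  0.1056] [ 0.42  1.56 -0.84] 0.0211
0.05 False 16.71 [ 0.5999 -0.2237  0.1056] [ 0.8   0.9  -0.45] 0.021
```

View pics/slide_crop.png

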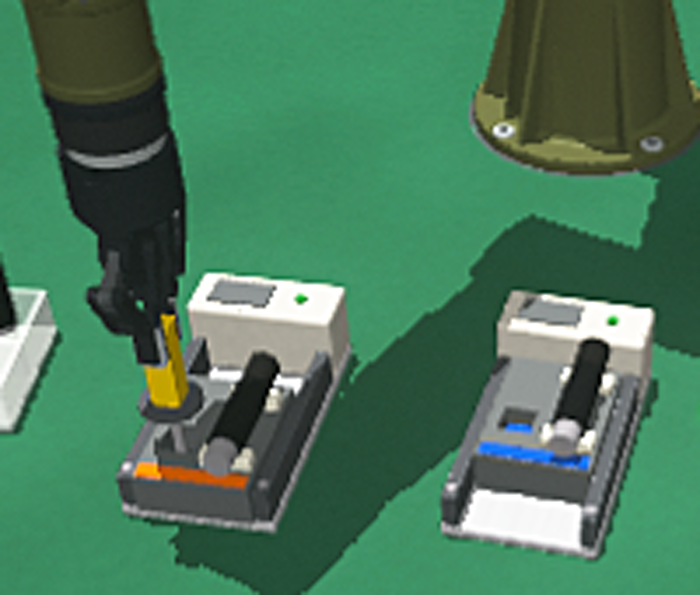

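The orange carrier slides out with the pin, its strip now at crop (190,475). I'll continue gently to the stop, then back off and look.

```bash
python3 - <<'E'
from slide import *
k=go(0.07,0.1055,0.03,7)
p=get_state()["ee_pos"]
move_l([p[0]-0.006,p[1],0.1055],rate=0.05)   # unload wall
p=get_state()["ee_pos"]
move_l([p[0],p[1],0.27],rate=0.15); s=get_state(); print(s["time_s"],s["force"],s["finger_gap"])
crop("done"); save(get_image("wrist"),"done_wrist"); save(get_image("top"),"done_top")
d=pickle.load(open("pics/done_top.pkl","rb"));W=cloud(d);H=hsv(d);hh,ss,vv=H[...,0].astype(int),H[...,1],H[...,2]
for n,m in(("or",abs(hh-13)<5),("bl",abs(hh-108)<8)):
    m=m&(ss>150)&(vv>90); k,l,st,ce=cv2.connectedComponentsWithStats(m.astype(np.uint8))
    for i in range(1,k):
        if st[i,4]>25: print(n,st[i],np.nanmedian(W[l==i],0).round(4))
E
```

```text
0.07 True 17.31 [ 0.6134 -0.2239  0.1051] [-3.43  0.11  1.62] 0.0212
18.8167 [ 0.30678342 -0.33871167 -2.16762306] 0.021053662386282153
or [364 176  18   4  62] [ 0.6342 -0.2167  0.045 ]
or [371 189   8   8  61] [ 0.5978 -0.2249  0.0283]
bl [403   1  64  40 593] [ 1.0265 -0.4062  0.0679]
bl [264 204  21   4  80] [0.57   0.0268 0.0447]
bl [272 217   8   8  34] [0.5378 0.0282 0.029 ]
```

View pics/done_crop.png

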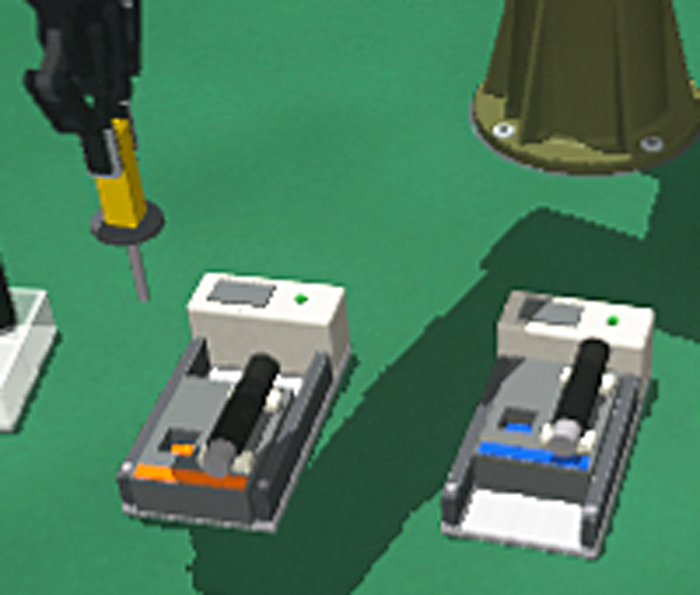

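View pics/done_wrist.png

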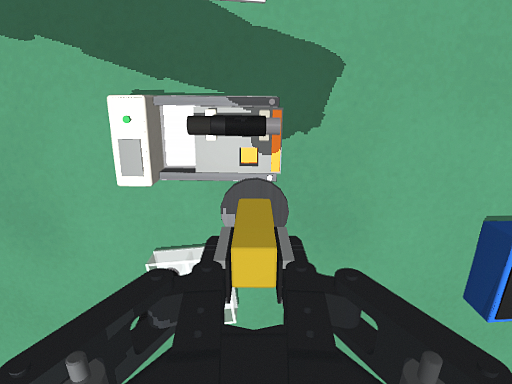

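The carrier is well out, but the top camera measures about 50–51 mm. I'll check against the full 55 mm with the wrist picture, and check the tool tilt (the pin looks slightly slanted in the scene crop).

```bash
python3 - <<'E'
from h import *
def rect(P,n):
    P=P[~np.isnan(P).any(1)]
    r=cv2.minAreaRect((P[:,:2]*1000).astype(np.float32));print(n,len(P),"rect c",np.round(r[0],1),"size",np.round(r[1],1),"ang",round(r[2],1),"med",np.median(P,0).round(4))
d=pickle.load(open("pics/done_wrist.pkl","rb"));W=cloud(d);H=hsv(d);hh,ss,vv=H[...,0].astype(int),H[...,1],H[...,2]
m=(abs(hh-15)<10)&(ss>150);m[:, :140]=0;m[180:]=0
k,l,st,ce=cv2.connectedComponentsWithStats(m.astype(np.uint8))
for i in range(1,k):
    if st[i,4]>25: print(st[i]); rect(W[l==i],"orange")
box=np.zeros(m.shape,bool);box[85:190,100:300]=1
rect(W[box&(W[...,2]>0.066)&(W[...,2]<0.074)&(ss<60)&(vv>120)&(W[...,0]<.5)],"head")
# tool tilt: collar plane & handle in wrist and pin in scene
c=W[180:230,218:292].reshape(-1,3); q=c[(c[:,2]>0.235)&(c[:,2]<0.275)]; 
print("collar",len(q),np.median(q,0)); A=np.c_[q[:,:2],np.ones(len(q))];print(np.linalg.lstsq(A,q[:,2],rcond=None)[0])
d=pickle.load(open("pics/done_scene.pkl","rb"));W=cloud(d)
b=W[60+190//3:60+305//3,90+60//3:90+170//3].reshape(-1,3);b=b[(b[:,2]>0.15)]
for z in np.arange(.18,.3,.01):
    q=b[abs(b[:,2]-z)<.005]
    if len(q): print(z.round(3),len(q),np.median(q,0).round(4))
E
```

```text
[272 110  10   8  68]
orange 68 rect c [ 636.3 -165.9] size [ 9.1 12.1] ang 89.8 med [ 0.6369 -0.1652  0.046 ]
[271 130  10  41 281]
orange 280 rect c [ 635.7 -215.4] size [55.7 11.9] ang 89.5 med [ 0.6357 -0.216   0.0458]
[243 148  12  13 148]
orange 148 rect c [ 598.3 -223.4] size [17.9 15.9] ang 90.0 med [ 0.599  -0.2235  0.0297]
[241 148  17  15  31]
orange 31 rect c [ 604.6 -231.3] size [30.9 17. ] ang 41.5 med [ 0.6091 -0.235   0.0293]
head 3296 rect c [ 444.2 -200. ] size [118.   50.4] ang 88.9 med [ 0.4461 -0.1969  0.0701]
collar 2150 [ 0.60766504 -0.21268695  0.25150054]
[-0.00064794  0.05342548  0.26558417]
0.19 10 [ 0.6111 -0.2221  0.1935]
0.2 10 [ 0.6116 -0.2208  0.2003]
0.21 11 [ 0.6115 -0.2206  0.2106]
0.22 14 [ 0.6107 -0.2212  0.2195]
0.23 10 [ 0.6123 -0.2201  0.2309]
0.25 108 [ 0.6236 -0.2185  0.2522]
0.26 15 [ 0.62   -0.2154  0.2562]
```

By wrist camera the carrier is out 49.9 mm, enough for the 42 mm criterion. It hit the stop with the pin at x=0.6134, which is about 55 mm out. Friction from the pressed button then dragged it back about 5 mm when I unloaded the wall. I'll nudge it back to the stop with the pin in the well above the button, which is clear of it on the return.

```bash
python3 - <<'E'
from slide import *
move_l([0.599,-0.2232,0.150],rate=0.2)
f0=get_state()["force"]
print(move_l([0.599,-0.2232,0.1175],rate=0.06,until_force=5),(get_state()["force"]-f0).round(2))
print(move_l([0.620,-0.2236,0.1175],rate=0.04,until_force=7))
s=get_state();print(s["time_s"],s["ee_pos"],(s["force"]-f0).round(2)); p=s["ee_pos"]
move_l([p[0]-0.005,p[1],0.1185],rate=0.05)
p=get_state()["ee_pos"]
move_l([p[0],p[1],0.27],rate=0.2); s=get_state(); print(s["time_s"],s["force"],s["finger_gap"])
d=get_image("wrist");save(d,"done2_wrist");W=cloud(d);H=hsv(d);hh,ss=H[...,0].astype(int),H[...,1]
m=(abs(hh-15)<10)&(ss>150);m[:, :140]=0;m[180:]=0
k,l,st,ce=cv2.connectedComponentsWithStats(m.astype(np.uint8))
for i in range(1,k):
    if st[i,4]>50: print(st[i],np.nanmedian(W[l==i],0).round(4))
c=W[180:230,218:292].reshape(-1,3); q=c[(c[:,2]>0.235)&(c[:,2]<0.275)]
A=np.c_[q[:,:2],np.ones(len(q))];print("collar",np.linalg.lstsq(A,q[:,2],rcond=None)[0])
E
```

```text
False [-1.07  0.56 -0.65]
True
20.85 [ 0.61356695 -0.22341249  0.11683529] [-0.89 -0.41 -0.45]
22.0083 [-0.51247318  0.90336885 -0.83748998] 0.021427379083991716
[277 110   9  15  73] [ 0.6415 -0.166   0.0461]
[275 134  10  38 294] [ 0.6406 -0.2172  0.0457]
[247 149  13  12 134] [ 0.604  -0.2244  0.0297]
collar [-0.00604002  0.05148895  0.26848692]
```

Now 54.8 mm out. Before the return I'll check whether the apparent 3° collar slope was there before pressing.

```bash
python3 - <<'E'
from h import *
for n in("grasp_wrist","over_wrist","done_wrist","done2_wrist"):
    d=pickle.load(open(f"pics/{n}.pkl","rb"));M=Rm(np.array(d["rotation"])) if np.shape(d["rotation"])==(4,) else d["rotation"]
    W=cloud(d); cz=d["xyz"][2]
    Wr=W[180:230,218:292].reshape(-1,3); q=Wr[abs(Wr[:,2]-(cz-0.186))<.02]
    q=q-q.mean(0); n_=np.linalg.svd(q)[2][2]; print(n,len(q),(n_*np.sign(n_[2])).round(3))
E
```

```text
grasp_wrist 2057 [-0.01  -0.04   0.999]
over_wrist 2057 [-0.003 -0.039  0.999]
done_wrist 2053 [ 0.001 -0.041  0.999]
done2_wrist 2061 [ 0.008 -0.042  0.999]
```

The slope is the same in every picture, so it is a viewing bias and the tool has not slipped. Returning it.

```bash
python3 - <<'E'
from plant import *
from h import *
move_l([*HOLE,0.27],attitude=Q(YS),rate=0.25)
move_l([*HOLE,0.175],rate=0.12); sleep(0.1)
s=get_state(); print(s["time_s"],s["ee_pos"]); save(get_image("scene"),"ret_scene"); save(get_image("wrist"),"ret_wrist")
im=cv2.imread("pics/ret_scene.png")[60:240,270:440]
cv2.imwrite("pics/ret_crop.png",cv2.resize(im,None,fx=3.3,fy=3.3,interpolation=2))
E
```

```text
25.375 [0.5781226  0.30677528 0.17620332]
```

View pics/ret_crop.png

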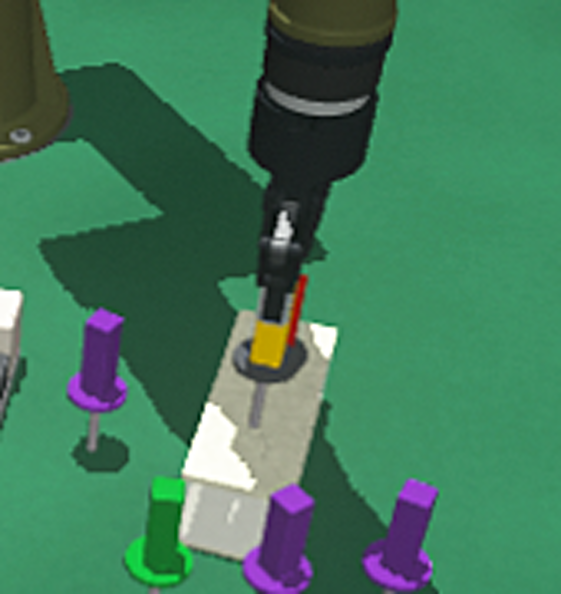

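The pin is above the stand with its tip at crop (255,425), over the hole area. Lowering with a force guard.

```bash
python3 - <<'E'
from plant import *
from h import *
f0=get_state()["force"]
k=move_l([*HOLE,0.0975],rate=0.06,until_force=6)
s=get_state();print(k,s["time_s"],s["ee_pos"],(s["force"]-f0).round(2))
save(get_image("scene"),"in_scene")
if s["ee_pos"][2]<0.101:
    open_gripper(); sleep(0.2)
    move_l([*HOLE,0.22],rate=0.12)
    reach([0.56,0.24,0.27],Q(0)); sleep(0.3)
    print(get_state()["time_s"]); d=get_image("wrist");save(d,"fin_wrist");save(get_image("top"),"fin_top");save(get_image("scene"),"fin_scene")
    W=cloud(d);H=hsv(d);hh,ss=H[...,0].astype(int),H[...,1]
    m=(abs(hh-25)<8)&(ss>120)&(W[...,2]>.143)
    P=W[m];r=cv2.minAreaRect((P[:,:2]*1000).astype(np.float32));print("top",r,P[:,2].max(),np.median(P,0))
    box=np.zeros(m.shape,bool);box[40:155,200:320]=1
    c=W[box&(W[...,2]>0.078)&(W[...,2]<0.088)&(H[...,2]<110)];r=cv2.minAreaRect((c[:,:2]*1000).astype(np.float32));print("collar",r,np.median(c[:,2]))
    d=pickle.load(open("pics/fin_top.pkl","rb"));W=cloud(d);H=hsv(d);hh,ss,vv=H[...,0].astype(int),H[...,1],H[...,2]
    for n,m in(("or",abs(hh-13)<5),("bl",abs(hh-108)<8)):
        m=m&(ss>150)&(vv>90); k,l,st,ce=cv2.connectedComponentsWithStats(m.astype(np.uint8))
        for i in range(1,k):
            if st[i,4]>25: print(n,st[i],np.nanmedian(W[l==i],0).round(4))
E
```

```text
True 26.7 [0.57711554 0.30623012 0.09809977] [-1.38 -0.99  6.22]
29.5083
top ((576.8916015625, 306.2062683105469), (21.226844787597656, 21.9178409576416), 79.2149658203125) 0.15308076961905204 [0.57657502 0.30612523 0.1507516 ]
collar ((576.7706298828125, 306.6156005859375), (45.939727783203125, 45.637977600097656), 44.89738082885742) 0.08090145017960412
or [364 174  18   4  72] [ 0.6384 -0.2195  0.0444]
or [371 187   8   8  48] [ 0.6045 -0.2257  0.0288]
bl [403   1  64  51 675] [ 1.0108 -0.3939  0.0675]
```

View pics/fin_wrist.png

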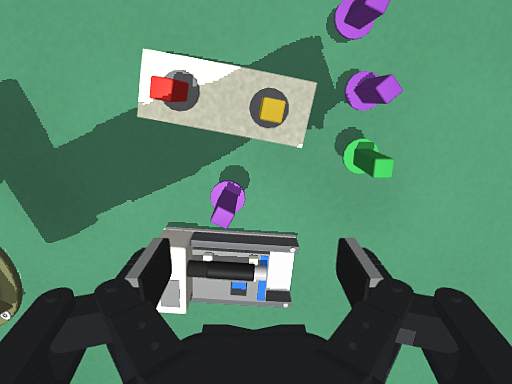

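View pics/fin_scene.png

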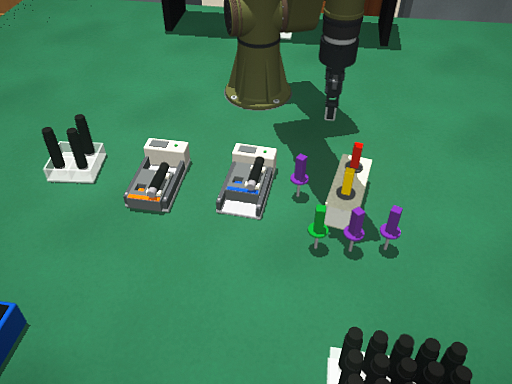

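The yellow tool is back upright at wrist pixel (272,110), with its top at 0.151 m and collar at 0.081 m, the same as at the start. The blue dock looks unchanged, with its strip at (263,275) as before. The orange carrier is out and the gripper is clear of everything, so I'm handing in.

```bash
python3 -c "
from plant import *
close_job(); print(get_state()['time_s'])"
```

```text
the job is handed in; nothing more can be done
the job is handed in; nothing more can be done
```

I pressed the orange button with the yellow pin tool, slid its carrier out to the stop, put the tool back upright in its own hole and let go. I handed in at about 29.7 s; no verdict is reported.

- **Button:** it was about 7.4 mm down by arm position while I slid the carrier, with about 4.5 N of spring force.
- **Carrier:** when I backed the pin off at the stop, the pressed button dragged the carrier back to 49.9 mm. I pushed it out again with the pin in the well. The wrist camera then read 54.8 mm; the coarser top camera read 54–58 mm.
- **Pin tool:** it is within about 1 mm of where it started. Its handle top is at 151 mm and its collar at 81 mm, so the collar is resting on the deck.
- **Blue carrier:** the final top-camera check found no reading for it, because the arm was in the way. In the wrist and scene pictures it looks the same as at the start.
- **Disagreement:** the wrist camera showed the collar sloping 2–3°. That slope was the same before and after pressing, so I treated it as camera bias and not as the tool slipping in the grip.

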